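Wedge the dispensing balance level and weigh a bottle

ROBOT

A 7-joint arm with a two-finger parallel gripper is mounted at the origin on a cart in front of the work surface, level with it; the furniture and walls round the work are solid. World frame = base frame: x ahead of the robot, y to its left, z up, the work surface at z = 0. Lengths are in m, angles in rad, forces in N, time in s.
With the tool pointing down it reaches from about 0.4 to 0.875 m from the base axis. Payload 19.3 kg.
Tool frame: the origin (TCP) lies on the front face of the gripper's body, between the roots of the fingers; the fingertips stand 73 mm ahead of it and the grasp point (between the pads) lies 54 mm ahead of it; z points along the fingers, y is the direction in which the jaws open and shut (so a half turn about z gives the same grasp; the last joint's range is limited). The gripper opens to 85 mm and grips with 20 to 120 N. Pads are 22 mm wide; open, the fingers measure 114 mm over their backs; the gripper's body (76 mm by 85 mm) begins 54 mm behind the grasp point. The pads swing forward as they close: fully open they stand 13 mm farther back than shut.
Start: joints at [-1.337, 0.521, -0.036, 1.599, 0.021, 1.021, -0.113], TCP at [0.187, 0.596, 0.304] pointing down, gripper open.
Joint ranges: [-2.91, 2.91], [-0.3, 2.13], [-1.5, 1.42], [0.17, 2.43], [-1.26, 4.41], [0.16, 1.93], [-2.52, 2.52]. Speed limits (rad/s): [1.89, 1.89, 2.39, 2.39, 3.01, 3.01, 3.01].

INTERFACE

Orientations are given as [roll, pitch, yaw] about the fixed x, y, z axes, in that order (R = Rz(yaw) Ry(pitch) Rx(roll)).
In Python, from workcell import bot gives the robot as it stands.
- The arm moves only by the shell command python3 -m crank 'ROWS' [OPENING] [FORCE]. ROWS is a JSON object of lists of equal length, an entry for each row: "travel": the shift along the world's x, y, z in cm, a list of three; "rot": the turn, a rotation vector about the world's x, y, z in degrees, a list of three. A call has 1 to 8 rows; each row is the pose to reach, as a shift and turn from the pose commanded when the call began; what a row does not reach only later rows make up. A row lasts 1/10 s, in which the tool goes at most 50 mm and 8.59 degrees, less where a joint would pass 70% of its speed; a pose out of reach is approached as far as the arm can. A call with a gripper value outside its range is refused whole. OPENING is the opening, from -1 (shut) to 1 (fully open), so that 0 is half open, set as the call begins (- or left out, the last holds). The fingers move at their own pace and stop on an object; FORCE is the grip in N (left out, the last holds). Time passes only in rows, so rows that repeat a pose let the fingers close. It gives the time, the measured TCP pose, the force and the opening at its end, in the units of the state.
- bot.observe(): the state, without advancing time (a new reading comes with each control period).
- bot.grab_frame(name): name is "side" or "top"; returns the picture (384x512x3 uint8, red, green, blue); there is no depth.
- bot.camera_model(name): a dict with "fx", "fy", "cx", "cy" (pixels), "R" (3x3) and "t" (3): a world point X has camera coordinates R X + t. Camera axes: x right, y down, z forward; pixel columns grow to the right and rows downward; lengths in m; the calibration is good to about 2 mm. A picture is of the moment at which its call begins. camera_model takes no time and is no camera call.
- bot.job_done(): hands the job in, once; it reports no verdict.
Trained networks look in the newest picture that a camera, given by its name, has taken for a name from the list of things; names that differ only in an ending like _2 or _b are one class to them, and where a whole thing is asked for, a point or a joint stands for the part that bears it (a point fixed in the world has none). Each returns a list of dicts, best first, with "conf" (0 to 1); they miss things now and then, are a little off and sometimes report something else, mostly with a low value. They report only what shows in the picture. A call takes as long as a camera call. They do not tell look-alikes from the thing itself.
- bot.silhouettes(camera, thing): "pixels" (384x512 bool, what is visible of it) and "box" ([centre column, centre row, width, height] in pixels, round what is visible of it).
The state is a dict: "clock": time; "qpos": joint angles; "qd": joint speeds; "joint_efforts": joint torques, N m; "position": TCP position; "tool_rot": TCP orientation; "force": force on the tool from outside, world axes, zero at the start; "moment": the same for the moment, N m; "grip_width": finger opening in m.
Only numpy, scipy, OpenCV 4.12 (cv2) and the standard library are available. Lean on these libraries where they do the work, as an engineer would, in place of code of your own. Each camera call takes 0.05 s, during which the arm holds its last target.

TASK

The dispensing balance sags on its right-hand side. Push the orange wedge, thin end first, squarely in under the middle of the balance's right-hand edge until the deck is up level against its two hold-down nuts and the wedge is jammed tight. Then stand the amber tablet bottle upright on the middle of the round steel pan and let go, leaving the wedge holding the balance level and the white bottle and the small blue and white carton undisturbed.

Things in the scene. Friction and masses are not known exactly. Their poses are not given: they have to be found in the camera images.
- balance: low grey and white dispensing balance, its mount fixed to the table. Origin on the table top under its middle; z up, y to its hinged left side, x away from its display side. Its grey deck (200 mm along x, 220 mm along y, 16 mm thick) is hinged on its left edge (y = +110 mm, 22 mm up) and reaches to y = -110 mm. Nothing on it is higher than 70 mm
- stud_near (a point): foot, on the table, of one of two fixed upright studs (7 mm thick, 52 mm tall) by the deck's right edge, at x = -86 mm, y = -97 mm in the balance's frame. A black collar round the foot is 20 mm across, 10 mm high; a nut above the deck stops the deck at level
- stud_far (a point): foot of the other, equal stud, at x = +86 mm, y = -97 mm. The free way for the wedge between the two collars is 152 mm wide
- deck (a joint): tilt of the hinged deck, rad: 0 = sagging by 0.05 rad to the right (the underside of the right edge is then 11 mm above the table), 0.05 = level and stopped by the nuts (underside 22 mm above the table). The 1 kg deck falls back by its weight unless something holds it up
- edge (a point): middle of the lower right-hand edge of the deck, moves with the deck; same axes as the balance but for the tilt. The wedge goes in here, moving along the balance's +y
- pan (a point): centre of the top of the round steel pan (110 mm across), on the deck at x = +18 mm, y = +5 mm in the balance's frame, 68 mm above the table when level; its z is the deck's normal
- wedge: loose orange wedge, 84 mm wide (x), 150 mm long (y), about 0.16 kg, flat on the table. Origin: centre of its underside. Thin end at y = +75 mm (5 mm high), flat upright thick end at y = -75 mm (33 mm high), straight ramp. It jams with about 90 mm of it under the deck's edge; pushing takes 5 to 12 N, rising past 15 N as the deck meets the nuts; it stays when let go
- bottle_amber: loose amber tablet bottle with a white screw cap and a green label, 43 mm across, 77 mm high, 0.06 kg. Origin at the centre of its underside, z up its axis
- bottle_white: loose white tablet bottle with a red label, 43 mm across, 77 mm high; bystander. Origin at the centre of its underside
- carton: loose small blue and white medicine carton, 50 x 75 x 22 mm; bystander near the table's front right corner. Origin at the centre of its underside
Not all that is in view belongs to the job. What is shaped like the bottle_amber but brown is not meant.

How it is judged:
On the way, in this order (a step that is already met when the one before it is completed fails the run):
1. the wedge is jammed under the right edge: the deck is level to within 0.004 rad and the wedge is pressed against it with more than 8 N (value of joint deck above 0.046 rad and contact force between wedge and balance above 8 N), for 0.2 s.
2. the amber bottle stands on the pan (contact force between bottle_amber and balance above 0.2 N and distance between bottle_amber and pan below 0.03 m and angle between bottle_amber's own z axis and vertical below 0.1 rad), for 0.2 s.
At the end, for the whole second after the job is handed in: Deck level within 0.004 rad, wedge jammed against it (over 8 N); wedge within 35 mm of the middle of the right edge and within 0.15 rad of square to it; amber bottle upright (within 0.1 rad), at rest on the pan, its foot within 30 mm of the pan's centre (all of step 1 and all of step 2 and x of wedge in the frame of balance between -0.035 and 0.035 m and angle between the y axis of wedge and the y axis of balance, either way round below 0.15 rad and linear speed of bottle_amber below 0.02 m/s); the robot touches nothing.
It fails at once if the white bottle or the carton is moved by more than 30 mm (distance of any of bottle_white, carton from where it was at the start of the episode above 0.03 m).
It fails at once if the amber bottle is dropped or knocked over (angle between bottle_amber's own z axis and vertical above 0.8 rad).
It also fails if it takes over 61 s, if anything falls off the work surface, if the arm or the gripper's body presses on something with over 40 N, if the wrist force passes 120 N, or if a joint passes its speed limit or range.

## Working session

There is one attempt and no reset: what is moved stays moved. The work goes in short steps, Python scripts to look and compute and a shell command to move; the robot and the scene stay as the last step left them, time stands still between calls to the robot, and variables do not carry over. Pictures are saved under pics/ and viewed, and the job is handed in when it is done.

```bash
mkdir -p pics; ls; python3 - <<'E'
from workcell import bot
import cv2,numpy as np
print(bot.observe())
for n in ("side","top"):
    f=bot.grab_frame(n); cv2.imwrite(f"pics/{n}0.png",f[:,:,::-1])
    np.save(f"pics/{n}0.npy",f)
    print(n,bot.camera_model(n))
E
```

```text
pics
{'clock': 0.0, 'qpos': array([-1.33723355,  0.52201912, -0.03629603,  1.60000272,  0.02121095,
        1.02112918, -0.1127826 ]), 'qd': array([ 0.00078554, -0.00027124,  0.00014922, -0.00090468,  0.00082791,
        0.00082126,  0.00011373]), 'joint_efforts': array([ 4.62983262e-04, -9.27119994e+01,  1.98022664e+00, -3.69923401e+01,
        1.78774749e-02,  8.32038786e-03, -2.73462354e-05]), 'position': array([0.1869164 , 0.59612062, 0.30332476]), 'tool_rot': array([-3.14042455e+00,  1.09973581e-04,  2.83781580e+00]), 'force': array([ 0.85717323,  0.40718868, -0.47972068]), 'moment': array([ 0.01867908, -0.0160575 ,  0.02027464]), 'grip_width': 0.0853581823533839}
side {'fx': 359.13123097973426, 'fy': 359.13123097973426, 'cx': 249.8370612323884, 'cy': 185.9011067374645, 'R': array([[ 0.09360562,  0.99555987,  0.00992608],
       [ 0.73431255, -0.06230292, -0.67594632],
       [-0.67232661,  0.07056122, -0.73688401]]), 't': array([-0.04616691, -0.31785876,  1.40441133])}
top {'fx': 397.9193069792833, 'fy': 397.9193069792833, 'cx': 249.73918928864865, 'cy': 188.7332161258138, 'R': array([[-0.00113208, -0.99995937, -0.00894318],
       [-0.9892275 ,  0.00242896, -0.14636615],
       [ 0.14638192,  0.00868115, -0.98919006]]), 't': array([-0.00341864,  0.5175908 ,  1.3680729 ])}
```

View pics/side0.png

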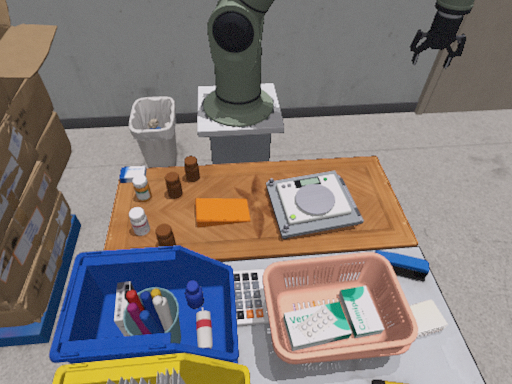

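View pics/top0.png

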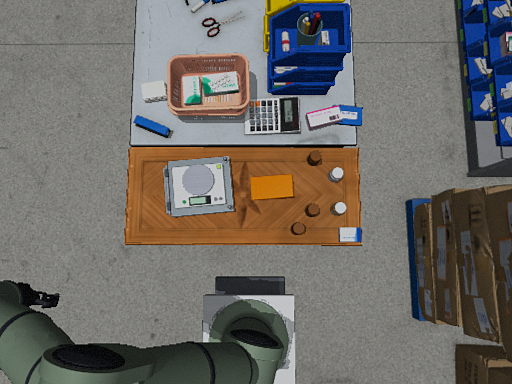

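```bash
python3 - <<'E'
import cv2,numpy as np
s=np.load("pics/side0.npy")[:,:,::-1];t=np.load("pics/top0.npy")[:,:,::-1]
a=cv2.resize(s[150:260,105:225],(480,440),interpolation=cv2.INTER_CUBIC)
b=cv2.resize(t[140:250,275:365],(320,391),interpolation=cv2.INTER_CUBIC)
c=np.zeros((440,800,3),np.uint8);c[:,:480]=a;c[:391,480:]=b
cv2.imwrite("pics/z1.png",c)
a=cv2.resize(s[160:250,180:370],(800,379),interpolation=cv2.INTER_CUBIC)
cv2.imwrite("pics/z2.png",a)
a=cv2.resize(t[145:225,150:310],(800,400),interpolation=cv2.INTER_CUBIC)
cv2.imwrite("pics/z3.png",a)
E
```

```text
(no output)
```

View pics/z1.png

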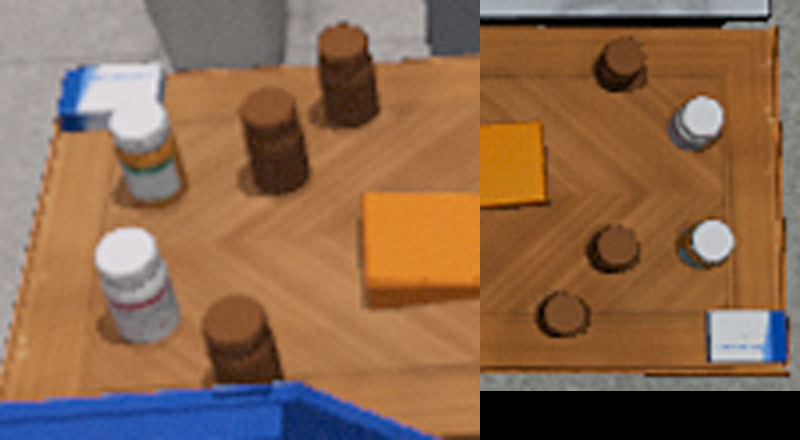

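View pics/z2.png

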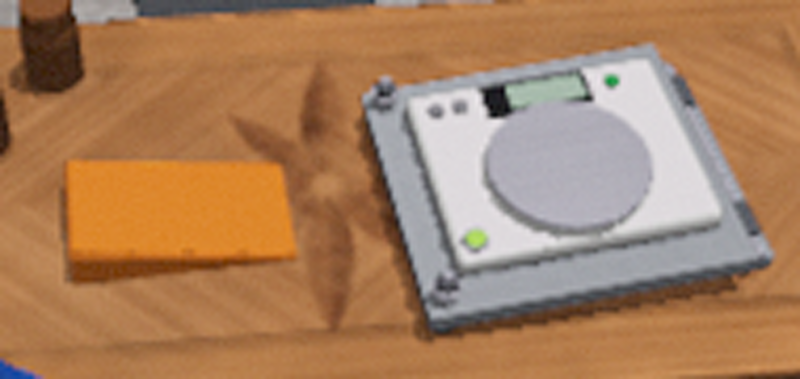

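View pics/z3.png

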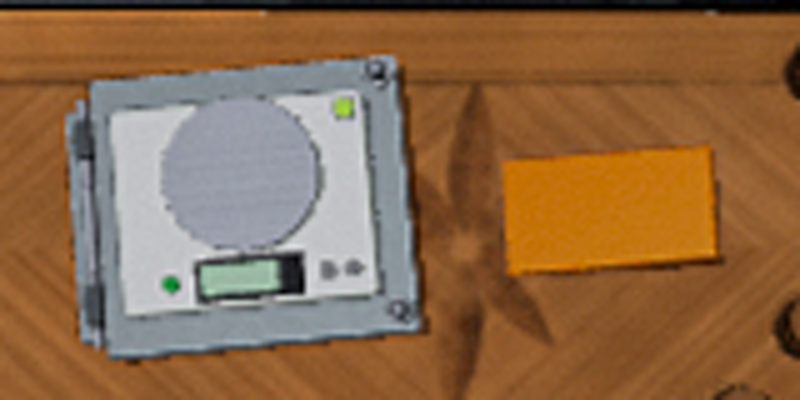

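```bash
python3 - <<'E'
from workcell import bot
import numpy as np, pickle
out={}
for cam in("side","top"):
    for th in("wedge","bottle_amber","bottle_white","carton","balance","pan"):
        r=bot.silhouettes(cam,th); out[cam,th]=r
        for d in r: print(cam,th,round(d["conf"],2),np.round(d["box"],1),d["pixels"].sum())
pickle.dump(out,open("pics/sil.pkl","wb"))
E
```

```text
side wedge 0.85 [221.8 213.2  53.6  34.3] 1353
side wedge 0.69 [314.3 203.6  96.2  70.3] 4551
side bottle_amber 0.8 [192.3 167.   20.3  26.2] 321
side bottle_amber 0.63 [165.6 233.2  21.5  21.9] 358
side bottle_amber 0.57 [142.2 188.9  17.5  30.3] 388
side bottle_amber 0.54 [174.1 187.3  11.1  26.7] 319
side bottle_white 0.6 [138.8 220.7  19.5  29. ] 396
side carton 0.8 [132.6 175.   26.8  17.4] 322
side carton 0.35 [311.9 205.2  94.   69.1] 4388
side balance 0.68 [314.5 204.1  99.2  71.1] 4630
side pan 0.64 [313.5 204.3  94.3  72.3] 4235
top wedge 0.94 [272.5 184.9  42.   23.5] 992
top wedge 0.33 [338.5 210.1  16.6  15.7] 174
top bottle_amber 0.71 [298.4 226.4  14.5  14.5] 128
top bottle_amber 0.62 [336.5 210.4  17.   14. ] 168
top bottle_amber 0.6 [197.9 187.6  69.3  57.1] 3630
top bottle_amber 0.59 [314.  209.6  12.7  11. ] 142
top bottle_amber 0.47 [311.7 156.8  11.6  13.3] 151
top bottle_white 0.56 [335.8 171.8  14.4  13.2] 155
top bottle_white 0.15 [337.2 210.6  13.5  13.9] 135
top carton 0.9 [350.8 235.   20.6  17.6] 338
top balance 0.92 [200.2 185.8  68.6  59.2] 3672
top pan 0.74 [200.3 188.1  64.8  58.2] 3475
```

```bash
cat > h.py <<'E'
import numpy as np,cv2,pickle
from scipy.optimize import minimize,least_squares
from workcell import bot
def proj(cam,P):
    m=bot.camera_model(cam); c=np.atleast_2d(P)@m["R"].T+m["t"]
    return np.c_[m["fx"]*c[:,0]/c[:,2]+m["cx"],m["fy"]*c[:,1]/c[:,2]+m["cy"]]
def place(p,x,y,yaw):
    c,s=np.cos(yaw),np.sin(yaw); p=np.asarray(p,float)
    return np.c_[x+c*p[:,0]-s*p[:,1],y+s*p[:,0]+c*p[:,1],p[:,2]]
WV=np.array([[sx*.042,sy*.075,z] for sx in(-1,1) for sy in(-1,1) for z in(0,.005 if sy>0 else .033)])
def deckv(tilt,p):  # p in balance frame, level coords; tilt 0=sag
    a=.05-tilt; p=np.asarray(p,float).copy(); y=p[:,1]-.11;z=p[:,2]-.022
    # sag: right edge goes down
    p[:,1]=.11+y*np.cos(a)-z*np.sin(a)*-1*-1; p[:,2]=.022+y*np.sin(a)+z*np.cos(a)
    return p
DV=np.array([[sx*.1,sy*.11,z] for sx in(-1,1) for sy in(-1,1) for z in(.022,.038)])
def hullmask(uv,S=4):
    m=np.zeros((384*S,512*S),np.uint8)
    h=cv2.convexHull(((uv+.5)*S-.5).astype(np.float32))
    cv2.fillConvexPoly(m,np.round(h*16).astype(np.int32),255,shift=4)
    return cv2.resize(m,(512,384),interpolation=cv2.INTER_AREA)/255.
def orange(f):
    h=cv2.cvtColor(f,cv2.COLOR_RGB2HSV); return ((h[...,0]>8)&(h[...,0]<22)&(h[...,1]>205)&(h[...,2]>110))
def wedgefit(frames,x0):
    M={}
    for c,f in frames.items():
        m=orange(f).astype(np.uint8); n,l,st,_=cv2.connectedComponentsWithStats(m)
        u=proj(c,[[x0[0],x0[1],.02]])[0]
        lab=l[int(round(u[1])),int(round(u[0]))]; M[c]=(l==lab).astype(float) if lab else m*0.
    f=lambda q:sum(np.abs(hullmask(proj(c,place(WV,*q)))-M[c]).sum() for c in M)
    best=None
    for dx in(0,.006,-.006):
        r=minimize(f,np.array(x0)+[dx,dx,dx*3],method="Nelder-Mead",options=dict(initial_simplex=np.array(x0)+np.array([[0,0,0],[.01,0,0],[0,.01,0],[0,0,.08]])+dx,xatol=1e-4,fatol=.1))
        if best is None or r.fun<best.fun: best=r
    return best.x,best.fun,{c:m.sum() for c,m in M.items()}
def ray(cam,u,v,z):
    m=bot.camera_model(cam); d=m["R"].T@np.array([(u-m["cx"])/m["fx"],(v-m["cy"])/m["fy"],1]); o=-m["R"].T@m["t"]
    return o+d*(z-o[2])/d[2]
E
python3 - <<'E'
from h import *
F={c:np.load(f"pics/{c}0.npy") for c in("side","top")}
x0=list(ray("top",272,185,.02)[:2])+[0.05]
print(x0); w=wedgefit(F,x0);print("both",w)
for c in F: print(c,wedgefit({c:F[c]},list(w[0])))
z3=lambda x,y:np.array([150+(x+.5)/5-.5,145+(y+.5)/5-.5])
z2=lambda x,y:np.array([180+(x+.5)/(800/190)-.5,160+(y+.5)/(379/90)-.5])
T=deckv(0,[[.1,.11,.038],[.1,-.11,.038],[-.1,-.11,.038],[-.1,.11,.038],[.018,.005,.068],[-.086,-.097,.052],[.086,-.097,.052]])
T[5:,:]=[[-.086,-.097,.050],[.086,-.097,.050]]
tp=np.array([z3(93,84),z3(396,58),z3(423,328),z3(108,355),z3(242,172),z3(399,309),z3(377,70)])
sd={4:z2(568,165),5:z2(384,90),6:z2(445,284),1:z2(432,322)}
def res(q):
    P=place(T,*q); r=(proj("top",P)-tp); s=np.array([proj("side",P[[k]])[0]-v for k,v in sd.items()])
    return np.r_[r.ravel(),s.ravel()]
b0=list(ray("top",200,186,.04)[:2])+[.08]
r=least_squares(res,b0); print("bal",r.x); print(np.round(r.fun.reshape(-1,2),1))
for name,tt,ss,h in(("amber",(337,210.3),(142,189),.077),("white",(336,172),(139,221),.077)):
    f=lambda X:np.r_[proj("top",[X])[0]-tt,proj("side",[X])[0]-ss]
    q=least_squares(f,[.6,-.3,.04]);print(name,q.x,q.fun)
E
```

```text
[np.float64(0.5335829443001836), np.float64(-0.0839611098510704), 0.05]
both (array([ 0.52957491, -0.08148321,  0.0759737 ]), np.float64(1485.7960784313725), {'side': np.float64(0.0), 'top': np.float64(979.0)})
side (array([-1.67042509,  0.58518346,  9.54264037]), np.float64(0.0), {'side': np.float64(0.0)})
top (array([ 0.52919319, -0.08190348,  0.05005261]), np.float64(58.435294117647054), {'top': np.float64(979.0)})
bal [0.53274766 0.1706581  0.10104466]
[[-0.6 -1.1]
 [ 0.1 -1.4]
 [ 0.  -0.5]
 [ 0.5  0.2]
 [ 0.2 -0.5]
 [ 0.3 -0.9]
 [ 0.1 -1.1]
 [ 0.1 -1.1]
 [ 0.  -1.9]
 [ 0.6 -1.7]
 [-0.6 -0.7]]
amber [ 0.44207589 -0.31506937  0.02537178] [ 0.79721729 -0.09871341  0.66170406  0.01422965]
white [ 0.57551322 -0.30770033  0.0440777 ] [-0.44673525  0.05805202 -0.33456385 -0.00760067]
```

```bash
python3 - <<'E'
from h import *
F={c:np.load(f"pics/{c}0.npy") for c in("side","top")}
h=cv2.cvtColor(F["side"],cv2.COLOR_RGB2HSV)
print(h[205,215],h[212,225],h[221,205],h[190,230],h[210,245]); 
h=cv2.cvtColor(F["top"],cv2.COLOR_RGB2HSV);print(h[185,270],h[185,240],h[185,285])
S=pickle.load(open("pics/sil.pkl","rb"))
M={c:S[c,"wedge"][0]["pixels"].astype(float) for c in F}
def fit(cs,free=False):
    def f(q):
        P=lambda c:place(WV,*q[:3])+[0,0,q[3] if free else 0]
        return sum(np.abs(hullmask(proj(c,P(c)))-M[c]).sum() for c in cs)
    x0=np.array([.531,-.083,.05]+([0] if free else []))
    sim=np.vstack([x0]+[x0+np.eye(len(x0))[i]*[.01,.01,.08,.005][i] for i in range(len(x0))])
    r=minimize(f,x0,method="Nelder-Mead",options=dict(initial_simplex=sim)); return np.round(r.x,4),r.fun
print(fit(["top"]),fit(["side"]),fit(["side","top"]),fit(["side","top"],True))
for c in F:
    im=cv2.resize(F[c][:,:,::-1],None,fx=6,fy=6,interpolation=cv2.INTER_CUBIC)
    def dr(P,col,close=True):
        u=np.round(((proj(c,P)+.5)*6-.5)).astype(int); cv2.polylines(im,[u],close,col,1)
    w=WV; 
    q=(.5305,-.0822,.055)
    dr(place(WV[[1,3,7,5]],*q),(255,0,0)); dr(place(WV[[0,2,6,4]],*q),(0,255,255))
    b=(.5327,.1707,.101)
    D=deckv(0,DV);dr(place(D[[1,3,7,5]],*b),(0,0,255));dr(place(D[[0,2,6,4]],*b),(0,255,0))
    a=np.linspace(0,6.28,40);dr(place(deckv(0,np.c_[.018+.055*np.cos(a),.005+.055*np.sin(a),0*a+.068]),*b),(0,0,255))
    if c=="side": im=im[155*6:250*6,185*6:185*6+1100//1]; im=cv2.resize(im,(800,int(im.shape[0]*800/im.shape[1])))
    else: im=im[150*6:220*6,160*6:160*6+840]; im=cv2.resize(im,(800,400))
    cv2.imwrite(f"pics/ov_{c}.png",im)
E
```

```text
[ 15 206 222] [ 16 207 222] [ 13 219 169] [ 14 149 169] [ 16 207 222]
[ 17 243 195] [ 13 173 112] [ 17 233 197]
(array([ 0.5295, -0.0825,  0.0345]), np.float64(49.10980392156863)) (array([ 0.5304, -0.0846,  0.0773]), np.float64(81.4)) (array([ 0.5296, -0.084 ,  0.0568]), np.float64(144.13333333333333)) (array([ 0.5293, -0.0839,  0.0589, -0.0018]), np.float64(139.6))
```

View pics/ov_side.png

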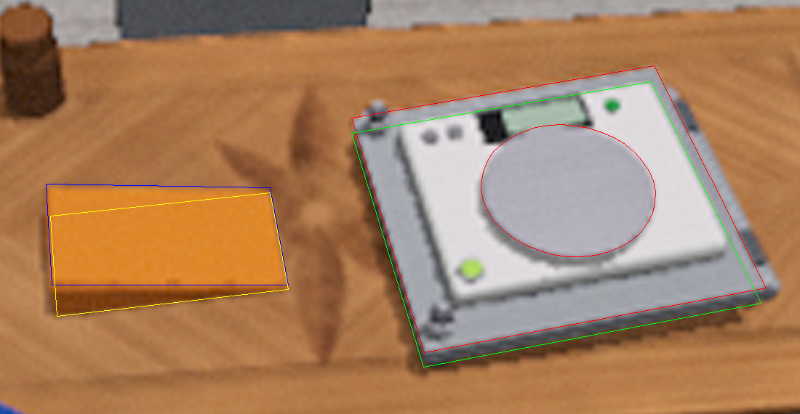

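View pics/ov_top.png

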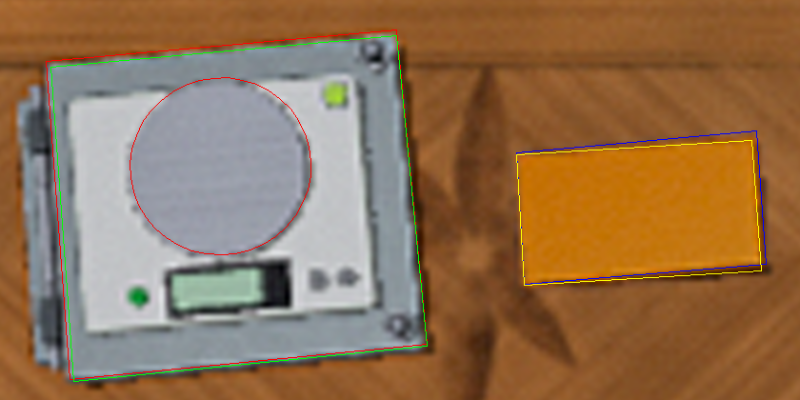

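```bash
python3 - <<'E'
from h import *
F={c:np.load(f"pics/{c}0.npy") for c in("side","top")}
S=pickle.load(open("pics/sil.pkl","rb"))
a=np.linspace(0,2*np.pi,24,endpoint=False)
CY=np.vstack([np.c_[.0215*np.cos(a),.0215*np.sin(a),0*a+z] for z in(0,.06)]+[np.c_[.0205*np.cos(a),.0205*np.sin(a),0*a+.077]])
def find(cam,uv):
    best=None
    for k in("bottle_amber","bottle_white"):
        for d in S[cam,k]:
            if np.hypot(*(np.array(d["box"][:2])-uv))<4 and (best is None or d["conf"]>best["conf"]): best=d
    return best["pixels"].astype(float)
for n,t,s in(("amber",(337,210),(142,189)),("white",(336,172),(139,221)),("br1",(298,226),(192,167)),("br2",(314,210),(174,187)),("br3",(312,157),(165,233))):
    out=[]
    for cs in(("top",),("side",),("top","side")):
        if n=="br3" and "side" in cs: continue
        M={"top":find("top",t),"side":find("side",s)}
        f=lambda q:sum(np.abs(hullmask(proj(c,CY+[q[0],q[1],0]))-M[c]).sum() for c in cs)
        x0=ray("top",*t,.04)[:2]
        r=minimize(f,x0,method="Nelder-Mead",options=dict(initial_simplex=np.array([x0,x0+[.01,0],x0+[0,.01]])))
        out.append((np.round(r.x,4),round(r.fun)))
    print(n,out)
print("cap ray",ray("top",340.5,208.3,.077),ray("top",338,172.6,.077))
for p in([127,244],[361,243],[127,149],[361,147]):print(ray("top",*p,0))
E
```

```text
amber [(array([ 0.4482, -0.3111]), 16), (array([ 0.4497, -0.3147]), 29), (array([ 0.4494, -0.3142]), 58)]
white [(array([ 0.5687, -0.3052]), 30), (array([ 0.5726, -0.3085]), 69), (array([ 0.5709, -0.3087]), 103)]
br1 [(array([ 0.3795, -0.1691]), 25), (array([ 0.3778, -0.1714]), 41), (array([ 0.38  , -0.1708]), 69)]
br2 [(array([ 0.4433, -0.2202]), 23), (array([ 0.4408, -0.2248]), 72), (array([ 0.444 , -0.2229]), 106)]
br3 [(array([ 0.6311, -0.2318]), 30)]
cap ray [ 0.44375265 -0.31348638  0.077     ] [ 0.56731825 -0.3091388   0.077     ]
[0.32500437 0.43405334 0.        ]
[ 0.32751152 -0.39876454  0.        ]
[0.67275808 0.44940311 0.        ]
[ 0.67738834 -0.41344582  0.        ]
```

```bash
python3 -m crank '{"travel":[[3,-3,0],[7,-7,0],[11,-11,0],[14,-15,0],[17,-19,0],[19,-23,0],[21,-27,0],[23,-31,0]],"rot":[[0,0,3],[0,0,6],[0,0,9],[0,0,12],[0,0,15],[0,0,18],[0,0,21],[0,0,23]]}' 0 40
python3 -m crank '{"travel":[[1,-4,0],[2,-8,0],[3,-12,0],[3,-16,0],[3,-20,0],[3,-24,-2],[3,-28,-4],[3,-32,-6]],"rot":[[0,0,0],[0,0,0],[0,0,0],[0,0,0],[0,0,0],[0,0,0],[0,0,0],[0,0,0]]}'
python3 -c "
from workcell import bot
print(bot.observe())"
```

```text
clock: 1.5
position: [0.4178, 0.2842, 0.3041]
tool_rot: [3.141, 0.0, -3.042]
force: [1.1, 0.4, 0.3]
grip_width: 0.0429
clock: 2.3
position: [0.4469, -0.0351, 0.2436]
tool_rot: [-3.141, 0.001, -3.044]
force: [1.1, 0.7, -0.6]
grip_width: 0.043
{'clock': 2.3, 'qpos': array([-0.1189587 ,  0.33441581,  0.0801453 ,  2.11242457, -0.04096327,
        0.69495622,  1.65686998]), 'qd': array([ 0.80924116,  0.36697783,  0.11951043,  0.15715505, -0.114604  ,
       -0.51599206,  1.00503304]), 'joint_efforts': array([-10.02428859, -71.28261566,   2.4875325 , -26.68903291,
         0.44021926,   1.96515061,  -3.4206786 ]), 'position': array([ 0.44687344, -0.03513938,  0.24358398]), 'tool_rot': array([-3.14147363e+00,  1.19920062e-03, -3.04372185e+00]), 'force': array([ 1.10204532,  0.69286726, -0.60506832]), 'moment': array([-0.04221425, -0.08682018, -0.00572764]), 'grip_width': 0.04304686542666685}
```

```bash
python3 -m crank '{"travel":[[0.5,-3,-3],[1.1,-6.6,-6],[1.1,-6.6,-10],[1.1,-6.6,-13],[1.1,-6.6,-14],[1.1,-6.6,-14]],"rot":[[0,0,0],[0,0,0],[0,0,0],[0,0,0],[0,0,0],[0,0,0]]}'
python3 - <<'E'
from h import *
for c in("side","top"):
    f=bot.grab_frame(c);np.save(f"pics/{c}1.npy",f)
    g=f[130:260,150:310] if c=="side" else f[150:250,220:350]
    cv2.imwrite(f"pics/a_{c}.png",cv2.resize(g,None,fx=4.5,fy=4.5,interpolation=cv2.INTER_CUBIC)[:,:,::-1])
E
```

```text
clock: 2.9
position: [0.4576, -0.0995, 0.1033]
tool_rot: [3.141, -0.002, -3.044]
force: [0.4, -0.2, 1.2]
grip_width: 0.0426
```

View pics/a_side.png

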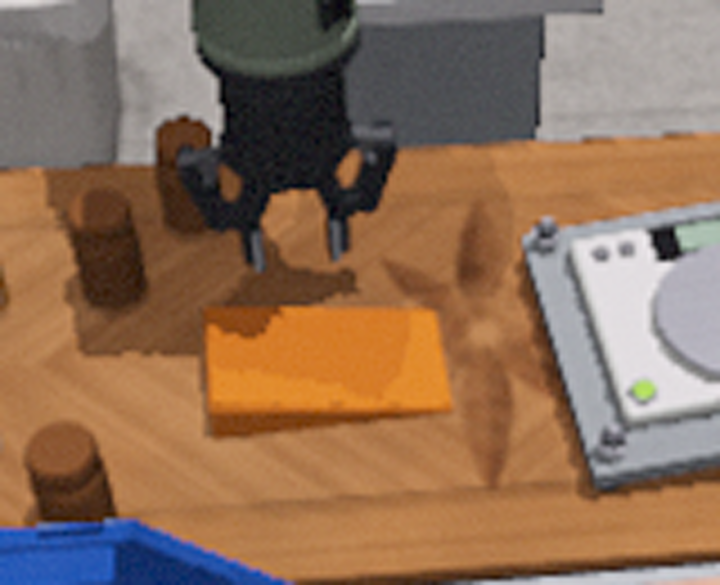

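View pics/a_top.png

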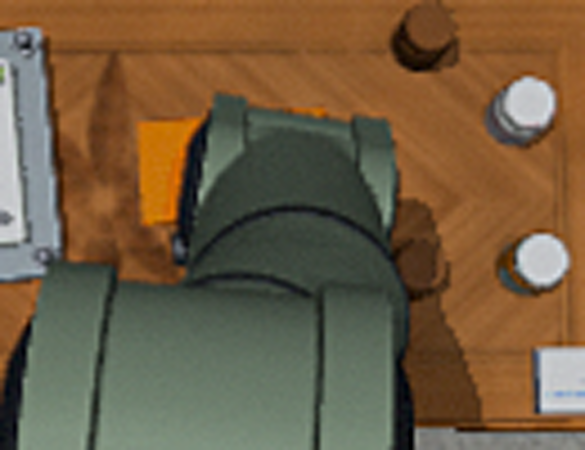

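```bash
python3 -m crank '{"travel":[[0,0,-1],[0,0,-1.8],[0,0,-2.3],[0,0,-2.3]],"rot":[[0,0,0],[0,0,0],[0,0,0],[0,0,0]]}'
python3 - <<'E'
from h import *
for c in("side",):
    f=bot.grab_frame(c);np.save(f"pics/{c}1.npy",f)
    g=f[150:230,180:260]
    cv2.imwrite(f"pics/b_{c}.png",cv2.resize(g,None,fx=7,fy=7,interpolation=cv2.INTER_CUBIC)[:,:,::-1])
o=bot.observe();p=o["position"]
for d in(.06,.066,.073,.08):print(d,proj("side",[p+[0,.02,-d]]),(proj("side",[p+[0,.02,-d]])-[180,150])*7)
E
```

```text
clock: 3.4
position: [0.4577, -0.0995, 0.0803]
tool_rot: [3.141, -0.001, -3.044]
force: [-0.6, 0.1, 0.6]
grip_width: 0.0429
0.06 [[222.34515969 189.02094972]] [[296.41611786 273.14664801]]
0.066 [[222.43788569 190.3565759 ]] [[297.06519986 282.49603131]]
0.073 [[222.5451112  191.90105318]] [[297.81577843 293.30737223]]
0.08 [[222.65132234 193.4309194 ]] [[298.55925638 304.01643581]]
```

View pics/b_side.png

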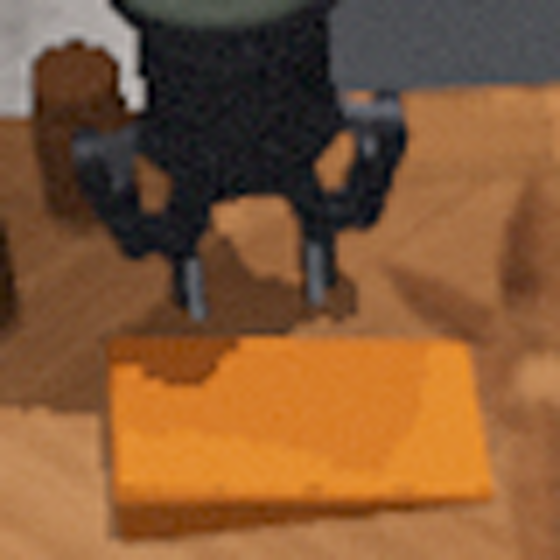

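```bash
python3 -m crank '{"travel":[[0.8,0.1,0],[1.6,0.2,0],[2.2,0.2,0],[2.8,0.3,0],[3.4,0.35,0],[4,0.4,0],[4.4,0.45,0],[4.6,0.5,0]],"rot":[[0,0,0],[0,0,0],[0,0,0],[0,0,0],[0,0,0],[0,0,0],[0,0,0],[0,0,0]]}'
python3 - <<'E'
from h import *
for c in("side",):
    f=bot.grab_frame(c);np.save(f"pics/{c}2.npy",f)
    g=f[150:250,180:300]
    cv2.imwrite(f"pics/c_{c}.png",cv2.resize(g,None,fx=6,fy=6,interpolation=cv2.INTER_CUBIC)[:,:,::-1])
print(bot.observe()["force"],bot.observe()["position"])
E
```

```text
clock: 4.25
position: [0.5044, -0.0946, 0.0809]
tool_rot: [-3.142, 0.0, -3.044]
force: [-2.1, -0.6, 1.4]
grip_width: 0.0427
[ 0.91307143 -0.37661962  0.18009186] [ 0.50446051 -0.09449213  0.08085867]
```

View pics/c_side.png

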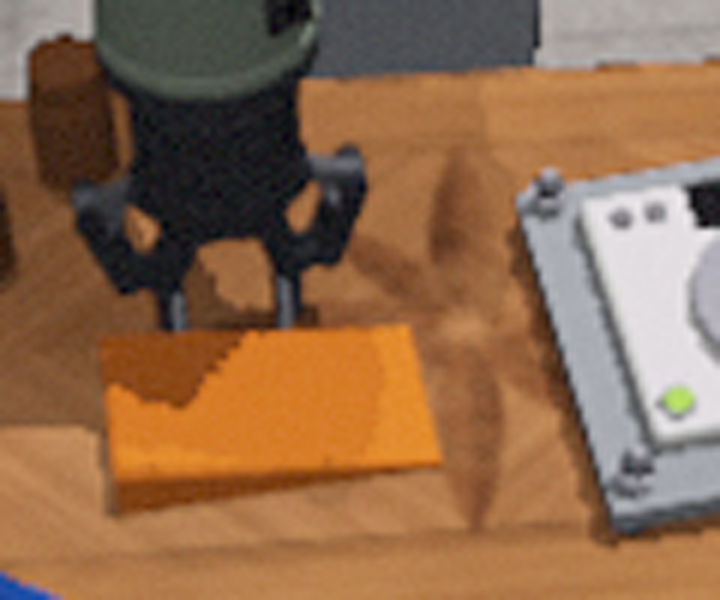

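```bash
python3 -m crank '{"travel":[[-1.5,0,0],[-2,0,3],[-2,0,7],[-2,-3,11],[-1,-7,11],[0,-11,11],[1,-14,11],[2,-16,11]],"rot":[[0,0,0],[0,0,0],[0,0,-6],[0,0,-14],[0,0,-22],[0,0,-30],[0,0,-38],[0,0,-46]]}'
python3 -m crank '{"travel":[[0,-0.5,0],[0,-1,0],[0.5,-1,0],[1,-1,0],[1,-1,0],[1,-1,0],[1,-1,0]],"rot":[[0,0,-8],[0,0,-16],[0,0,-24],[0,0,-32],[0,0,-40],[0,0,-44],[0,0,-44]]}'
python3 - <<'E'
from h import *
for c in("side","top"):
    f=bot.grab_frame(c);np.save(f"pics/{c}3.npy",f)
    g=f[130:260,130:300] if c=="side" else f[150:250,190:350]
    cv2.imwrite(f"pics/d_{c}.png",cv2.resize(g,None,fx=4.5,fy=4.5,interpolation=cv2.INTER_CUBIC)[:,:,::-1])
print(bot.observe()["qpos"],bot.observe()["position"])
E
```

```text
clock: 5.1
position: [0.5239, -0.2572, 0.1912]
tool_rot: [-3.141, 0.001, 2.429]
force: [0.5, 1.7, 0.5]
grip_width: 0.0427
clock: 5.8
position: [0.534, -0.2644, 0.1907]
tool_rot: [-3.141, 0.0, 1.668]
force: [-0.0, -0.3, -0.3]
grip_width: 0.043
[ 0.01439343  0.6821381   0.51645558  1.79344759 -0.45502977  0.78686344
  0.86247298] [ 0.53398175 -0.26451174  0.19082854]
```

View pics/d_side.png

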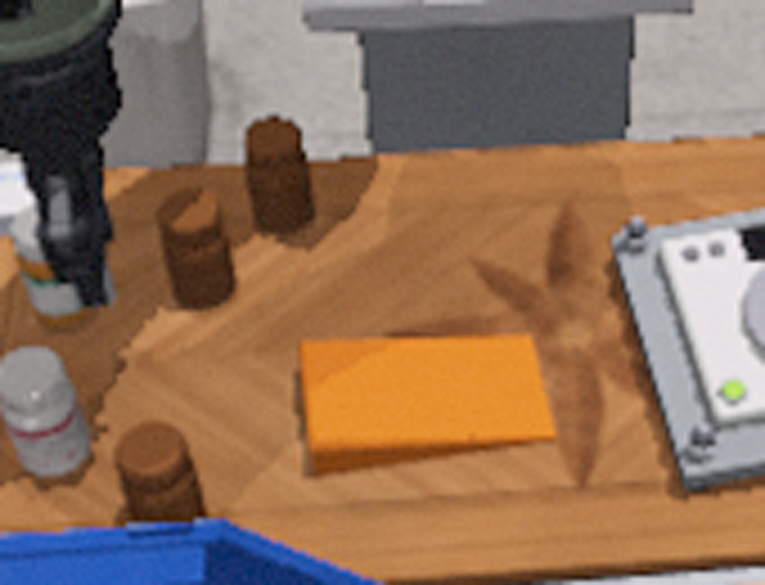

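View pics/d_top.png

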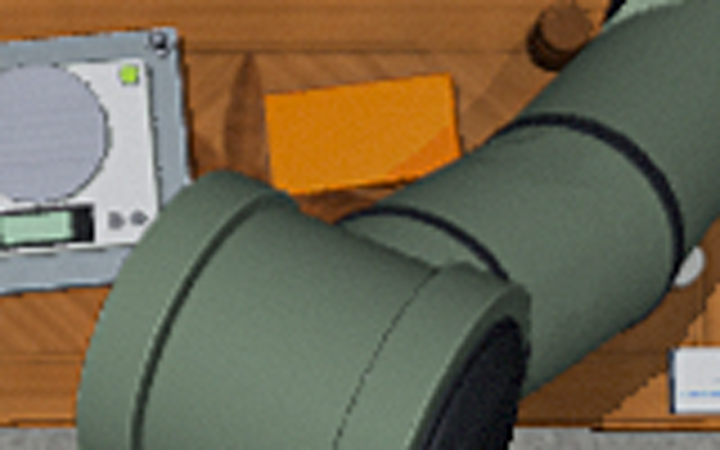

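```bash
sed -i 's/>205)/>190)/' h.py; cat > wf.py <<'E'
from h import *
import sys
k=sys.argv[1]; x0=[float(a) for a in sys.argv[2:5]]; cams=sys.argv[5:]
B=np.array([.5327,.1707,.101])
def tb(q):
    d=np.array(q[:2])-B[:2];c,s=np.cos(B[2]),np.sin(B[2]);return np.round([c*d[0]+s*d[1],-s*d[0]+c*d[1],q[2]-B[2]],4)
if __name__=="__main__":
    for cs in [[c] for c in cams]+[cams]:
        w=wedgefit({c:np.load(f"pics/{c}{k}.npy") for c in cs},x0); print(cs,np.round(w[0],4),tb(w[0]),round(w[1]),w[2])
    print("tool in bal",tb(list(bot.observe()["position"][:2])+[0]))
E
python3 wf.py 0 .53 -.083 .05 side top; python3 wf.py 3 .558 -.083 .1 side top
```

```text
['side'] [ 0.5315 -0.0836  0.0609] [-0.0268 -0.2529 -0.0401] 102 {'side': np.float64(1338.0)}
['top'] [ 0.53   -0.0812  0.0696] [-0.0281 -0.2504 -0.0314] 51 {'top': np.float64(997.0)}
['side', 'top'] [ 0.5306 -0.0831  0.0741] [-0.0277 -0.2522 -0.0269] 170 {'side': np.float64(1338.0), 'top': np.float64(997.0)}
tool in bal [-0.0426 -0.4331 -0.101 ]
['side'] [ 0.5571 -0.0794  0.1048] [-0.001  -0.2513  0.0038] 93 {'side': np.float64(1398.0)}
['top'] [ 0.5557 -0.0769  0.1018] [-0.0021 -0.2486  0.0008] 80 {'top': np.float64(962.0)}
['side', 'top'] [ 0.5561 -0.0781  0.1027] [-0.0018 -0.2499  0.0017] 189 {'side': np.float64(1398.0), 'top': np.float64(962.0)}
tool in bal [-0.0426 -0.4331 -0.101 ]
```

```bash
python3 -m crank '{"travel":[[1,3,0],[2,6,0],[3.2,9,0],[3.2,9.2,-3],[3.2,9.2,-7],[3.2,9.2,-9.5],[3.2,9.2,-10.8],[3.2,9.2,-10.8]],"rot":[[0,0,0],[0,0,0],[0,0,0],[0,0,0],[0,0,0],[0,0,0],[0,0,0],[0,0,0]]}'
python3 - <<'E'
from h import *
for c in("side",):
    f=bot.grab_frame(c);np.save(f"pics/{c}4.npy",f)
    g=f[140:250,140:300]
    cv2.imwrite(f"pics/e_{c}.png",cv2.resize(g,None,fx=5,fy=5,interpolation=cv2.INTER_CUBIC)[:,:,::-1])
E
python3 wf.py 4 .556 -.078 .1 side
```

```text
clock: 6.7
position: [0.5654, -0.1727, 0.0818]
tool_rot: [-3.14, -0.001, 1.669]
force: [0.9, 0.8, 1.4]
grip_width: 0.0425
['side'] [ 0.5569 -0.0793  0.1024] [-0.0011 -0.2512  0.0014] 93 {'side': np.float64(1403.0)}
['side'] [ 0.5569 -0.0793  0.1024] [-0.0011 -0.2512  0.0014] 93 {'side': np.float64(1403.0)}
tool in bal [-0.0016 -0.3453 -0.101 ]
```

View pics/e_side.png

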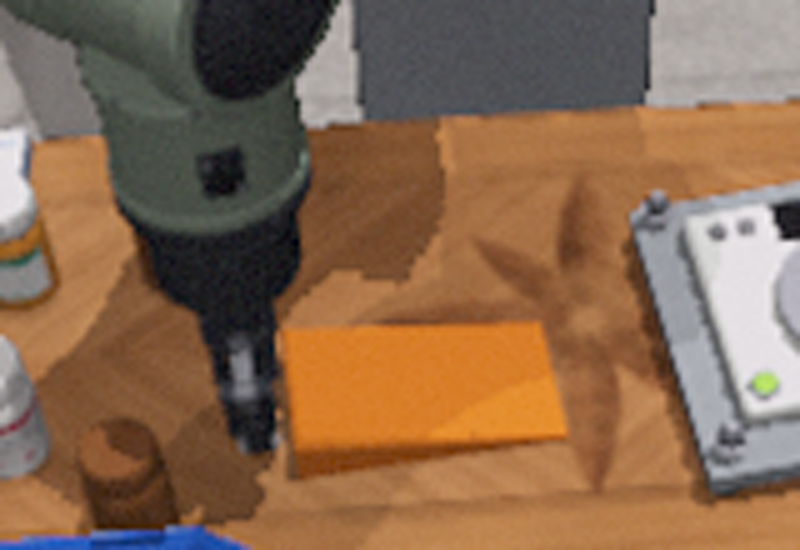

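```bash
python3 -m crank '{"travel":[[-0.1,1,0],[-0.2,2,0],[-0.32,3.2,0],[-0.44,4.4,0],[-0.56,5.6,0],[-0.69,6.8,0],[-0.81,8,0],[-0.9,8.9,0]],"rot":[[0,0,0],[0,0,0],[0,0,0],[0,0,0],[0,0,0],[0,0,0],[0,0,0],[0,0,0]]}'
python3 - <<'E'
from h import *
for c in("side",):
    f=bot.grab_frame(c);np.save(f"pics/{c}5.npy",f)
    g=f[140:250,180:340]
    cv2.imwrite(f"pics/f_{c}.png",cv2.resize(g,None,fx=5,fy=5,interpolation=cv2.INTER_CUBIC)[:,:,::-1])
E
python3 wf.py 5 .549 0 .1 side
```

```text
clock: 7.55
position: [0.5569, -0.0823, 0.0828]
tool_rot: [-3.141, -0.0, 1.669]
force: [0.9, -1.2, 1.1]
grip_width: 0.0426
['side'] [0.5485 0.0037 0.0739] [-0.0012 -0.1678 -0.0271] 276 {'side': np.float64(1161.0)}
['side'] [0.5485 0.0037 0.0739] [-0.0012 -0.1678 -0.0271] 276 {'side': np.float64(1161.0)}
tool in bal [-0.0014 -0.2527 -0.101 ]
```

View pics/f_side.png

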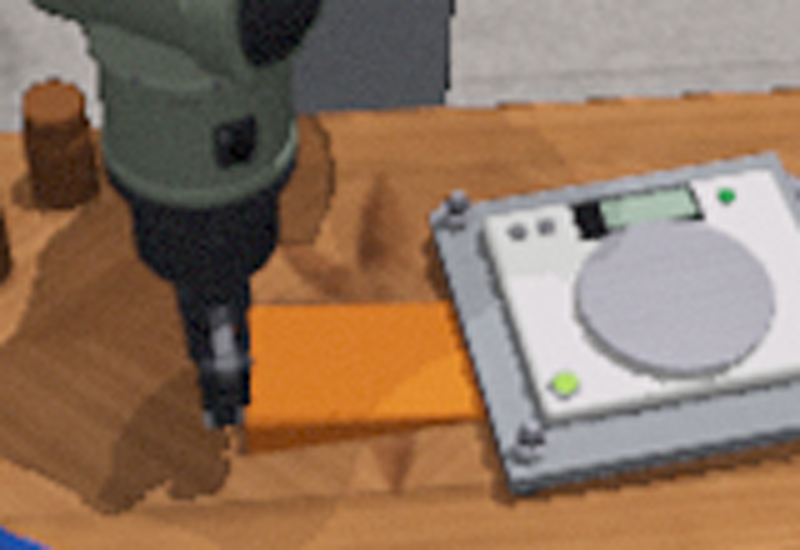

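```bash
python3 -m crank '{"travel":[[-0.09,0.9,0],[-0.18,1.8,0],[-0.27,2.7,0],[-0.36,3.6,0],[-0.45,4.5,0],[-0.53,5.3,0],[-0.58,5.8,0],[-0.61,6.1,0]],"rot":[[0,0,0],[0,0,0],[0,0,0],[0,0,0],[0,0,0],[0,0,0],[0,0,0],[0,0,0]]}'
python3 -m crank '{"travel":[[-0.03,0.3,0],[-0.06,0.6,0],[-0.06,0.6,0]],"rot":[[0,0,0],[0,0,0],[0,0,0]]}'
python3 -c "
from wf import *
print(tb(list(bot.observe()['position'][:2])+[0]))" 1 0 0 0
```

```text
clock: 8.4
position: [0.5509, -0.0232, 0.0829]
tool_rot: [3.141, 0.002, 1.668]
force: [0.7, -8.5, -0.8]
grip_width: 0.0429
clock: 8.7
position: [0.5502, -0.0171, 0.0829]
tool_rot: [3.141, 0.001, 1.668]
force: [0.6, -6.0, -0.0]
grip_width: 0.0427
[-0.0015 -0.1886 -0.101 ]
```

```bash
python3 -m crank '{"travel":[[-0.02,0.2,0],[-0.04,0.4,0],[-0.06,0.6,0],[-0.06,0.6,0]],"rot":[[0,0,0],[0,0,0],[0,0,0],[0,0,0]]}'
python3 -m crank '{"travel":[[-0.02,0.2,0],[-0.04,0.4,0],[-0.04,0.4,0]],"rot":[[0,0,0],[0,0,0],[0,0,0]]}'
python3 -c "
from wf import *
print(tb(list(bot.observe()['position'][:2])+[0]))" 1 0 0 0
```

```text
clock: 9.1
position: [0.5497, -0.0113, 0.0829]
tool_rot: [3.141, 0.001, 1.667]
force: [1.0, -7.2, 0.3]
grip_width: 0.0428
clock: 9.4
position: [0.5492, -0.0074, 0.0829]
tool_rot: [3.141, 0.002, 1.667]
force: [-0.2, -6.8, -0.2]
grip_width: 0.0426
[-0.0015 -0.1788 -0.101 ]
```

```bash
for i in 1 2 3; do python3 -m crank '{"travel":[[-0.01,0.1,0],[-0.02,0.2,0],[-0.02,0.2,0]],"rot":[[0,0,0],[0,0,0],[0,0,0]]}' | egrep 'pos|force'; done
```

```text
position: [0.5491, -0.0068, 0.0829]
force: [1.6, -15.2, -2.4]
position: [0.549, -0.0063, 0.083]
force: [2.4, -23.2, -4.6]
position: [0.5489, -0.0058, 0.083]
force: [3.8, -32.0, -4.4]
```

```bash
python3 -m crank '{"travel":[[0,0,0],[0.05,-0.5,0],[0.15,-1.5,0],[0.3,-3,1],[0.3,-5,5],[0.3,-7,8],[-1,-11,10],[-3,-15,11]],"rot":[[0,0,0],[0,0,0],[0,0,0],[0,0,0],[0,0,0],[0,0,0],[0,0,0],[0,0,0]]}'
python3 -m crank '{"travel":[[-1,-4,0],[-3,-7,0],[-5,-9,0],[-5,-9,0]],"rot":[[0,0,0],[0,0,0],[0,0,0],[0,0,0]]}' 1
python3 - <<'E'
from h import *
print(bot.observe())
for c in("side","top"):
    f=bot.grab_frame(c);np.save(f"pics/{c}6.npy",f)
    g=f[145:255,100:380] if c=="side" else f[140:260,150:370]
    cv2.imwrite(f"pics/g_{c}.png",cv2.resize(g,None,fx=2.8 if c=="side" else 3.6,fy=2.8 if c=="side" else 3.6,interpolation=cv2.INTER_CUBIC)[:,:,::-1])
E
python3 wf.py 6 .547 0.075 .1 side top
```

```text
clock: 11.1
position: [0.5192, -0.1524, 0.1954]
tool_rot: [3.138, 0.001, 1.669]
force: [1.1, -1.1, -0.3]
grip_width: 0.0427
clock: 11.5
position: [0.4657, -0.2444, 0.194]
tool_rot: [-3.141, 0.001, 1.663]
force: [-0.2, 0.8, -0.4]
grip_width: 0.0855
{'clock': 11.5, 'qpos': array([-0.01846175,  0.58916566,  0.54104405,  1.97675767, -0.46018624,
        0.697741  ,  0.89947032]), 'qd': array([-0.05906152,  0.01420134, -0.03583235, -0.03603817, -0.01415776,
        0.01189848, -0.05091825]), 'joint_efforts': array([  2.25040689, -78.25600863,  14.28163826, -24.00805056,
         0.14410225,  -0.37082979,   1.28378503]), 'position': array([ 0.46574055, -0.24442687,  0.19395197]), 'tool_rot': array([-3.14139821e+00,  9.13264074e-04,  1.66252556e+00]), 'force': array([-0.16561244,  0.83025178, -0.39494376]), 'moment': array([ 0.02202608, -0.03702956,  0.0222628 ]), 'grip_width': 0.08550577673249414}
['side'] [-1.493  0.395  9.14 ] [-1.9928  0.4274  9.039 ] 0 {'side': np.float64(0.0)}
['top'] [ 1.3651 -0.0834 -1.9419] [ 0.8025 -0.3367 -2.0429] 0 {'top': np.float64(0.0)}
['side', 'top'] [-1.653   1.2583  5.4333] [-2.0649  1.3025  5.3323] 0 {'side': np.float64(0.0), 'top': np.float64(0.0)}
tool in bal [-0.1055 -0.4035 -0.101 ]
```

View pics/g_side.png

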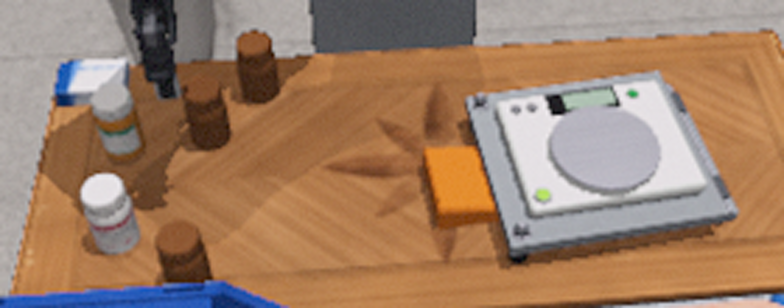

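View pics/g_top.png

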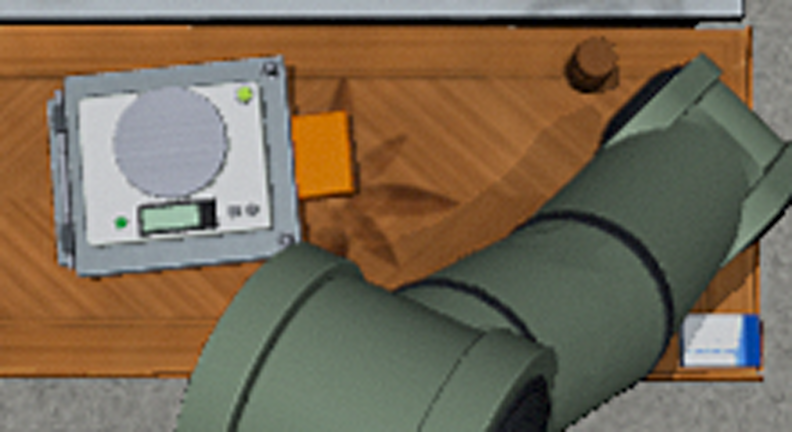

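```bash
python3 -m crank '{"travel":[[-0.8,-3,0],[-1.8,-6,0],[-1.8,-6.9,0],[-1.8,-6.9,-2],[-1.8,-6.9,-3],[-1.8,-6.9,-3]],"rot":[[0,0,0],[0,0,0],[0,0,0],[0,0,0],[0,0,0],[0,0,0]]}' 0.5
python3 - <<'E'
from h import *
p=bot.observe()["position"];print(p)
for c in("side","top"):
    f=bot.grab_frame(c);np.save(f"pics/{c}7.npy",f)
    g=f[120:250,100:240] if c=="side" else f[150:250,270:370]
    cv2.imwrite(f"pics/i_{c}.png",cv2.resize(g,None,fx=4,fy=4,interpolation=cv2.INTER_CUBIC)[:,:,::-1])
E
```

```text
clock: 12.2
position: [0.4508, -0.3085, 0.1618]
tool_rot: [-3.14, -0.002, 1.67]
force: [-0.4, -0.5, 0.1]
grip_width: 0.0639
[ 0.45083603 -0.30849808  0.16180085]
```

View pics/i_side.png

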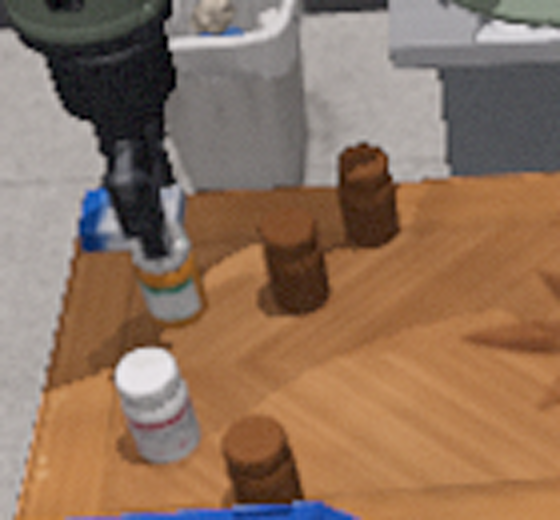

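View pics/i_top.png

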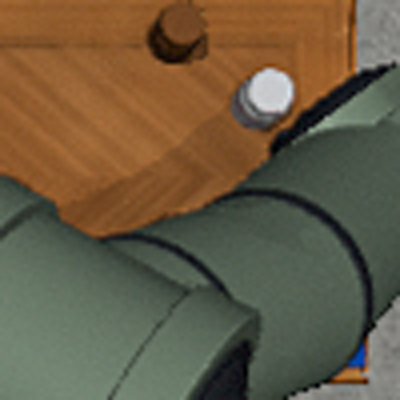

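```bash
python3 -m crank '{"travel":[[0,0,0],[0,0,0]],"rot":[[0,0,0],[0,0,0]]}'
```

```text
clock: 12.5
position: [0.451, -0.3095, 0.1634]
tool_rot: [3.141, 0.0, 1.669]
force: [-0.2, 0.9, -0.1]
grip_width: 0.0641
```

```bash
python3 -m crank '{"travel":[[-0.3,-0.3,0],[-0.3,-0.3,-1.5],[-0.3,-0.3,-3],[-0.3,-0.3,-4.5],[-0.3,-0.3,-6],[-0.3,-0.3,-6.7],[-0.3,-0.3,-6.7]],"rot":[[0,0,0],[0,0,0],[0,0,0],[0,0,0],[0,0,0],[0,0,0],[0,0,0]]}'
python3 - <<'E'
from h import *
for c in("side",):
    f=bot.grab_frame(c);np.save(f"pics/{c}8.npy",f)
    g=f[130:250,100:220]
    cv2.imwrite(f"pics/j_{c}.png",cv2.resize(g,None,fx=5,fy=5,interpolation=cv2.INTER_CUBIC)[:,:,::-1])
E
```

```text
clock: 13.2
position: [0.4472, -0.3125, 0.0946]
tool_rot: [-3.14, -0.001, 1.668]
force: [-0.5, 0.6, -0.4]
grip_width: 0.0645
```

View pics/j_side.png

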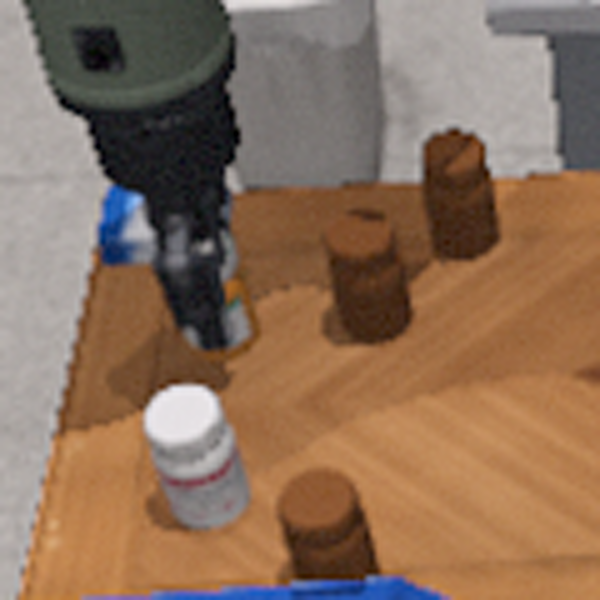

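```bash
python3 -m crank '{"travel":[[0,0,0],[0,0,0],[0,0,0],[0,0,0],[0,0,0]],"rot":[[0,0,0],[0,0,0],[0,0,0],[0,0,0],[0,0,0]]}' -1 25
python3 -m crank '{"travel":[[0,0,0.5],[0,0,1.5],[0,0,3],[0,0,5],[0,0,7],[0,0,9],[0,0,10],[0,0,10]],"rot":[[0,0,0],[0,0,0],[0,0,0],[0,0,0],[0,0,0],[0,0,0],[0,0,0],[0,0,0]]}'
python3 - <<'E'
from h import *
for c in("side",):
    f=bot.grab_frame(c);np.save(f"pics/{c}9.npy",f)
    g=f[80:250,80:220]
    cv2.imwrite(f"pics/k_{c}.png",cv2.resize(g,None,fx=4,fy=3.5,interpolation=cv2.INTER_CUBIC)[:,:,::-1])
E
```

```text
clock: 13.75
position: [0.4479, -0.3128, 0.0965]
tool_rot: [3.141, 0.001, 1.668]
force: [-0.9, -0.3, 7.1]
grip_width: 0.0426
clock: 14.55
position: [0.4482, -0.3128, 0.1975]
tool_rot: [3.139, 0.001, 1.669]
force: [-0.5, 0.6, -1.3]
grip_width: 0.0423
```

View pics/k_side.png

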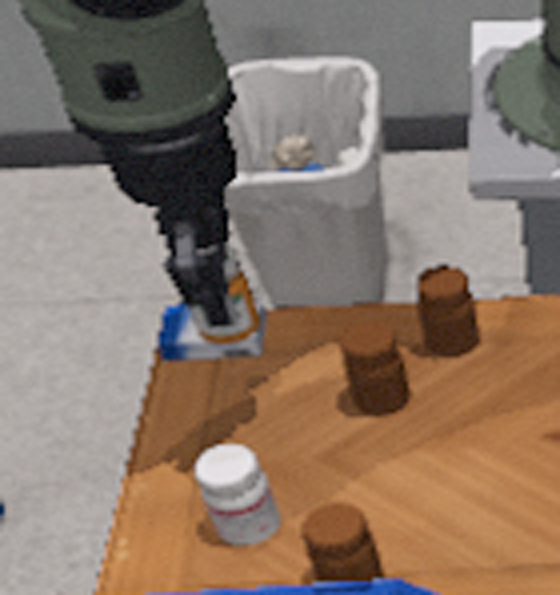

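```bash
python3 -m crank '{"travel":[[0.3,1,1],[1,3.5,2],[1.8,7,3],[2.6,11,3],[3.4,15,3],[4.2,19,3],[5,23,3],[5.8,27,3]],"rot":[[0,0,0],[0,0,0],[0,0,0],[0,0,0],[0,0,0],[0,0,0],[0,0,0],[0,0,0]]}'
python3 -m crank '{"travel":[[0.8,4,0],[1.6,8,0],[2.4,12,0],[3.2,16,0],[3.8,19,0],[4.2,21,0],[4.4,22,0],[4.4,22,0]],"rot":[[0,0,0],[0,0,0],[0,0,0],[0,0,0],[0,0,0],[0,0,0],[0,0,0],[0,0,0]]}'
python3 -m crank '{"travel":[[0,0,-1],[0,0,-2],[0,0,-3],[0,0,-4],[0,0,-4],[0,0,-4]],"rot":[[0,0,0],[0,0,0],[0,0,0],[0,0,0],[0,0,0],[0,0,0]]}'
python3 - <<'E'
from h import *
for c in("side","top"):
    f=bot.grab_frame(c);np.save(f"pics/{c}10.npy",f)
    g=f[100:250,220:380] if c=="side" else f[130:260,130:330]
    cv2.imwrite(f"pics/l_{c}.png",cv2.resize(g,None,fx=4,fy=4,interpolation=cv2.INTER_CUBIC)[:,:,::-1])
E
```

```text
clock: 15.4
position: [0.5055, -0.0402, 0.2258]
tool_rot: [-3.141, -0.0, 1.669]
force: [0.6, -0.4, -1.1]
grip_width: 0.0425
clock: 16.2
position: [0.5493, 0.1785, 0.2255]
tool_rot: [-3.141, 0.0, 1.67]
force: [-0.5, 0.2, -1.0]
grip_width: 0.0424
clock: 16.8
position: [0.5497, 0.177, 0.1857]
tool_rot: [-3.141, 0.0, 1.668]
force: [-0.5, 0.3, -0.6]
grip_width: 0.0424
```

View pics/l_side.png

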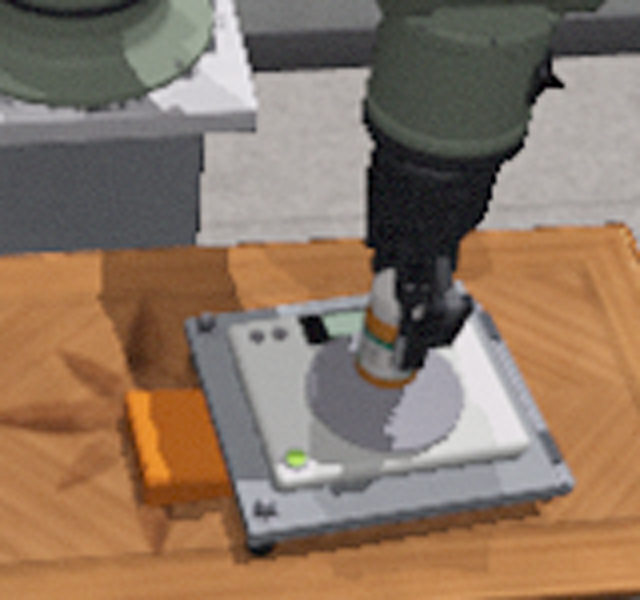

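View pics/l_top.png

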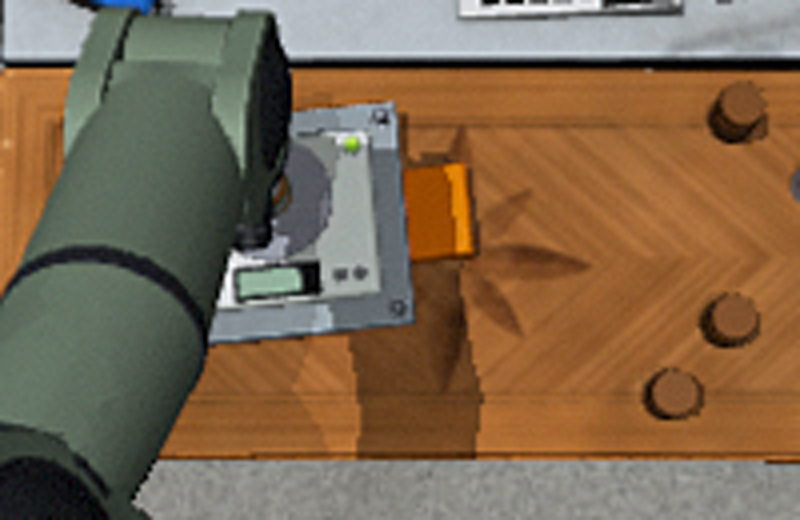

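```bash
python3 - <<'E'
from h import *
p=bot.observe()["position"]
a=np.linspace(0,2*np.pi,24)
b=np.c_[p[0]+.0215*np.cos(a),p[1]+.0215*np.sin(a),0*a+p[2]-.0965]
q=(proj("side",b)-[220,100]+.5)*4-.5; print(q.min(0),q.max(0))
print((proj("side",place([[.018,.005,.068]],.5327,.1707,.101))-[220,100]+.5)*4)
E
```

```text
[357.01473693 342.83824548] [420.08509263 389.74707893]
[[384.60028109 387.48669394]]
```

```bash
python3 -m crank '{"travel":[[0,0,-0.7],[0,0,-1.3],[0,0,-1.7],[0,0,-1.9],[0,0,-1.9]],"rot":[[0,0,0],[0,0,0],[0,0,0],[0,0,0],[0,0,0]]}'
python3 -m crank '{"travel":[[0,0,-0.1],[0,0,-0.1]],"rot":[[0,0,0],[0,0,0]]}'
```

```text
clock: 17.4
position: [0.5496, 0.1773, 0.1666]
tool_rot: [-3.141, 0.0, 1.668]
force: [0.8, -0.4, -1.3]
grip_width: 0.0424
clock: 17.6
position: [0.5497, 0.1774, 0.1659]
tool_rot: [3.142, -0.0, 1.668]
force: [-0.2, 0.2, 0.3]
grip_width: 0.0421
```

```bash
for i in 1 2; do python3 -m crank '{"travel":[[0,0,-0.1],[0,0,-0.1]],"rot":[[0,0,0],[0,0,0]]}'|egrep "pos|force"; done
```

```text
position: [0.5497, 0.1774, 0.1649]
force: [-1.1, -0.5, -1.0]
position: [0.5498, 0.1774, 0.1645]
force: [-3.6, -0.3, 12.9]
```

```bash
python3 -m crank '{"travel":[[0,0,0.1],[0,0,0.1]],"rot":[[0,0,0],[0,0,0]]}'|egrep "pos|force"
python3 -m crank '{"travel":[[0,0,0],[0,0,0],[0,0,0],[0,0,0]],"rot":[[0,0,0],[0,0,0],[0,0,0],[0,0,0]]}' 0.6
python3 - <<'E'
from h import *
for c in("side",):
    f=bot.grab_frame(c);np.save(f"pics/{c}11.npy",f)
    g=f[100:250,220:380]
    cv2.imwrite(f"pics/m_{c}.png",cv2.resize(g,None,fx=4,fy=4,interpolation=cv2.INTER_CUBIC)[:,:,::-1])
E
```

```text
position: [0.5497, 0.1774, 0.165]
force: [0.7, 0.3, -0.6]
clock: 18.6
position: [0.5497, 0.1773, 0.1649]
tool_rot: [-3.142, 0.0, 1.668]
force: [0.1, -0.7, 0.4]
grip_width: 0.0684
```

View pics/m_side.png

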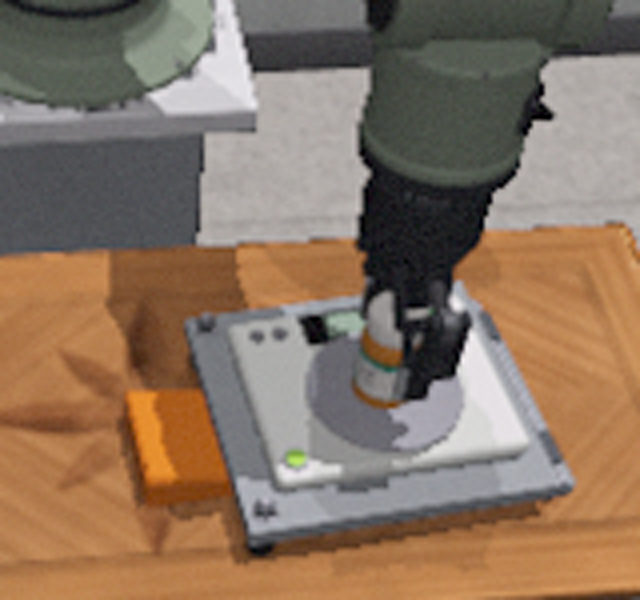

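Released and standing. Rising straight up and clear.

```bash
python3 -m crank '{"travel":[[0,0,1],[0,0,2.5],[0,0,5],[0,0,8],[0,0,11],[0,3,14],[-4,7,16],[-8,11,16]],"rot":[[0,0,0],[0,0,0],[0,0,0],[0,0,0],[0,0,0],[0,0,0],[0,0,0],[0,0,0]]}'
python3 -m crank '{"travel":[[-3,4,0],[-5,8,0],[-7,12,0],[-8,15,0],[-8,16,0],[-8,16,0]],"rot":[[0,0,0],[0,0,0],[0,0,0],[0,0,0],[0,0,0],[0,0,0]]}'
python3 - <<'E'
from h import *
for c in("side","top"):
    f=bot.grab_frame(c);np.save(f"pics/{c}12.npy",f)
    im=cv2.resize(f[:,:,::-1],None,fx=6,fy=6,interpolation=cv2.INTER_CUBIC)
    b=(.5327,.1707,.101)
    def dr(P,col):
        u=np.round(((proj(c,P)+.5)*6-.5)).astype(int); cv2.polylines(im,[u],True,col,1)
    D=DV;dr(place(D[[1,3,7,5]],*b),(0,0,255));dr(place(deckv(0,D)[[1,3,7,5]],*b),(255,255,0))
    a=np.linspace(0,6.28,40);dr(place(np.c_[.018+.055*np.cos(a),.005+.055*np.sin(a),0*a+.068],*b),(0,0,255))
    dr(place(np.c_[.018+.0215*np.cos(a),.005+.0215*np.sin(a),0*a+.068],*b),(0,255,0))
    dr(place(np.c_[.018+.0215*np.cos(a),.005+.0215*np.sin(a),0*a+.145],*b),(0,255,0))
    im=im[130*6:250*6,210*6:210*6+960] if c=="side" else im[130*6:240*6,140*6:140*6+960]
    cv2.imwrite(f"pics/n_{c}.png",cv2.resize(im,(800,600) if c=="side" else (800,550)))
    g=f[140:260,100:380] if c=="side" else f[140:260,120:370]
    cv2.imwrite(f"pics/o_{c}.png",cv2.resize(g,None,fx=2.8,fy=2.8,interpolation=cv2.INTER_CUBIC)[:,:,::-1])
E
```

```text
clock: 19.45
position: [0.4812, 0.2764, 0.3272]
tool_rot: [3.138, -0.002, 1.666]
force: [0.6, 1.8, -1.0]
grip_width: 0.0685
clock: 20.05
position: [0.4008, 0.4369, 0.3248]
tool_rot: [3.141, -0.0, 1.67]
force: [0.9, -0.9, -0.5]
grip_width: 0.0683
```

View pics/n_side.png

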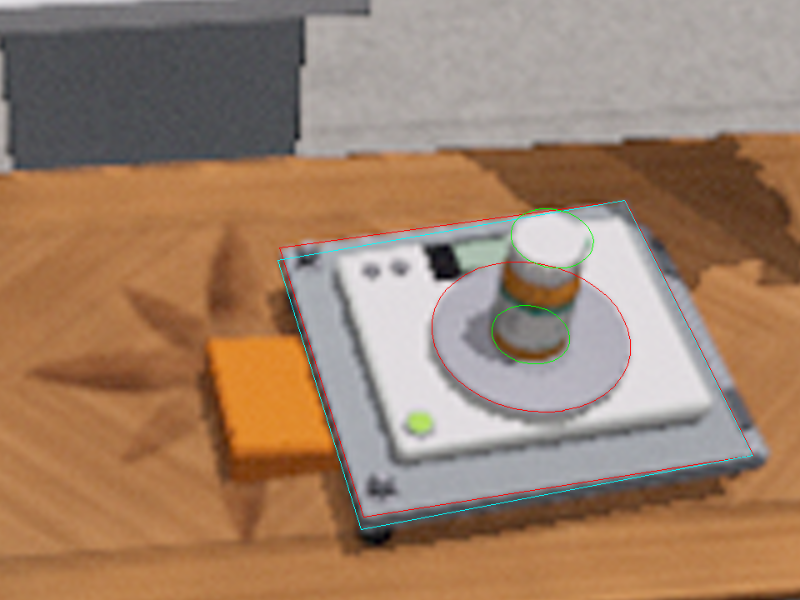

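View pics/n_top.png

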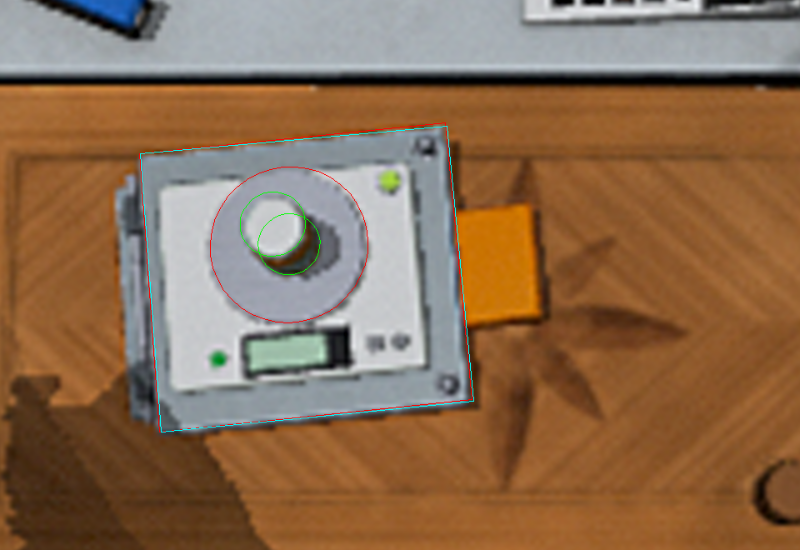

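View pics/o_side.png

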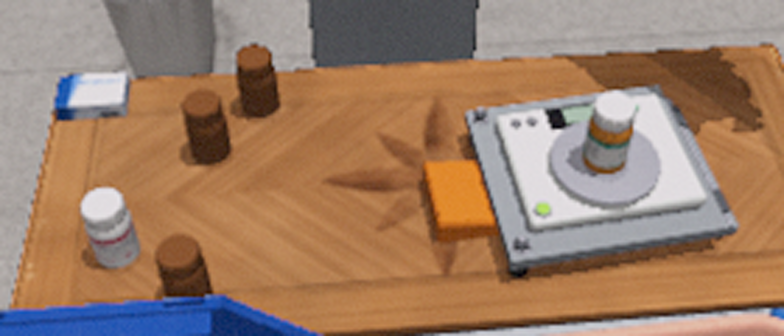

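```bash
python3 - <<'E'
import numpy as np,cv2
G={k:cv2.cvtColor(np.load(f"pics/side{k}.npy"),cv2.COLOR_RGB2GRAY).astype(np.float32) for k in(0,5,6,12)}
pts={"lime knob":(292,216),"buttons":(286,186),"hinge corner r":(352,214),"display":(305,182), "table knot":(258,190)}
for a,b in((0,5),(0,6),(0,12),(6,12)):
    for n,(u,v) in pts.items():
        if n=="display" and 12 in(a,b): continue
        p,st,e=cv2.calcOpticalFlowPyrLK(G[a].astype(np.uint8),G[b].astype(np.uint8),np.array([[[u,v]]],np.float32),None,winSize=(11,11),maxLevel=1)
        print(a,b,n,np.round(p[0,0]-[u,v],2),round(float(e[0,0]),1))
from h import *
for y in(-.08,):
  P=np.array([[-.07,-.075,.045],[.07,-.08,.045]])
  for t in(0,.05): print(np.round(proj("side",place(deckv(t,P),.5327,.1707,.101)),2).tolist())
from h import *
print(orange(np.load("pics/side12.npy")).sum(),orange(np.load("pics/side6.npy")).sum())
for k in (6,12):
  m=orange(np.load(f"pics/top{k}.npy")).astype(np.uint8);n,l,s,c=cv2.connectedComponentsWithStats(m);i=1+s[1:,4].argmax();print(s[i],c[i])
# wedge fit: outline visible part only, thick end corners
WB=[ray("top",140+540*960/800/6,130+205*660/550/6,.033),ray("top",140+545*960/800/6,130+318*660/550/6,.033)]
print(WB)
E
```

```text
0 5 lime knob [-0.06  0.05] 3.5
0 5 buttons [0.01 0.06] 7.9
0 5 hinge corner r [0.09 0.03] 3.9
0 5 display [0.25 0.  ] 6.1
0 5 table knot [1.23 0.67] 6.3
0 6 lime knob [ 0.71 -2.01] 7.8
0 6 buttons [ 0.71 -2.2 ] 8.7
0 6 hinge corner r [ 0.39 -0.08] 6.7
0 6 display [ 0.72 -1.48] 8.7
0 6 table knot [0.77 0.36] 5.9
0 12 lime knob [ 0.77 -2.09] 5.2
0 12 buttons [ 0.73 -2.16] 6.0
0 12 hinge corner r [ 0.29 -0.1 ] 4.4
0 12 table knot [-0.43  0.03] 2.8
6 12 lime knob [ 0.02 -0.1 ] 3.2
6 12 buttons [0. 0.] 4.0
6 12 hinge corner r [-0.1  -0.01] 3.7
6 12 table knot [-0.58 -0.53] 6.8
[[278.75, 185.28], [289.69, 222.9]]
[[279.27, 183.11], [290.34, 220.72]]
631 612
[231 170  17  25 365] [239.2        182.04109589]
[231 170  17  25 365] [239.2        182.03835616]
[array([0.58235146, 0.00183647, 0.033     ]), array([ 0.50092315, -0.00166399,  0.033     ])]
```

```bash
python3 - <<'E'
from h import *
B=np.array([.5327,.1707,.101])
def pts(x,y,a):  # wedge pose in bal frame; keep from thick end to bal y=-.11
    L=min(max((-.11-y+.075)/np.cos(a),.01),.15)
    h=.033-.028*L/.15
    P=np.array([[sx*.042,yy,z] for sx in(-1,1) for yy,hh in((-.075,.033),(-.075+L,h)) for z in(0,hh)])
    return place(place(P,x,y,a),*B)
M={}
for c in("side","top"):
    m=orange(np.load(f"pics/{c}12.npy")).astype(np.uint8);n,l,s,_=cv2.connectedComponentsWithStats(m)
    u=proj(c,[[.545,.02,.03]])[0].round().astype(int);M[c]=(l==l[u[1],u[0]]).astype(float);print(c,M[c].sum(),l[u[1],u[0]])
for cs in(("side",),("top",),("side","top")):
    f=lambda q:sum(np.abs(hullmask(proj(c,pts(*q)))-M[c]).sum() for c in cs)
    x0=np.array([0,-.095,0]);r=minimize(f,x0,method="Nelder-Mead",options=dict(initial_simplex=x0+np.array([[0,0,0],[.01,0,0],[0,.008,0],[0,0,.08]])))
    print(cs,np.round(r.x,4),round(r.fun))
E
```

```text
side 561.0 5
top 365.0 74
('side',) [-0.0014 -0.0881  0.009 ] 50
('top',) [-0.0007 -0.0898 -0.0112] 31
('side', 'top') [-0.0005 -0.0892 -0.0112] 83
```

Wedge is centred and square, the deck is level, and the bottle is upright on the pan. The arm is clear, so I'm handing in.

```bash
python3 - <<'E'
from workcell import bot
print(bot.job_done(), bot.observe()["clock"])
E
```

```text
the job is handed in; nothing more can be done
the job is handed in; nothing more can be done
```

I jammed the wedge under the balance, stood the amber bottle on the pan and let go. I then handed the job in at about 20 s of the 61 s allowed; no verdict is reported.

**What I did:** I slid the wedge about 26 mm sideways with two half-open fingers so it was centred and square. I then pushed its thick end in along the balance's +y. The force held near 7 N and then climbed to 32 N as the deck met the nuts. I gripped the amber bottle, carried it over, set it down until it touched the pan (12.9 N on the wrist), eased off and opened the fingers. The arm then lifted clear.

**Last checks:**
- **Deck:** it rose about 2.1 px in the side view, against about 2.2 px expected for level. It looked the same before and after the bottle was placed.
- **Wedge:** about 1 mm off the middle of the edge and about 0.01 rad off square. The side and top fits differed by about 0.02 rad in angle.
- **Bottle:** upright in both views, within a few millimetres of the pan's centre.
- **White bottle and carton:** both look undisturbed in the side view; I did not measure their positions again.

**Not measured directly:**
- **Wedge contact force after release:** I judged it only from the push force and from the deck staying up.
- **Camera fit:** the first balance fit was off by 1 to 2 px vertically, within or slightly above the stated calibration error.

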